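Prop up the game case and hold the spring-loaded lamp slide at its mark

ROBOT

A 6-joint arm with a two-finger parallel gripper is mounted at the origin on the work surface. World frame = base frame: x ahead of the robot, y to its left, z up, the work surface at z = 0. Lengths are in mm, angles in rad, forces in N, time in s.
With the tool pointing down it reaches from about 275 to 750 mm from the base axis. Payload 10.2 kg.
Tool frame: the origin (TCP) lies midway between the tips of the shut fingers; the grasp point (between the pads) lies grasp_offset behind it (grasp_offset is the distance from the TCP to the grasp point, in mm); x points along the fingers, z is the direction in which the jaws open and shut, and the axes are right-handed (so a half turn about x gives the same grasp; the last joint's range is limited). The gripper opens to 85 mm and grips with 20 to 120 N. Pads are 22 mm wide; open, the fingers measure 114 mm over their backs; the gripper's body (76 mm by 85 mm) begins 54 mm behind the grasp point. The pads swing forward as they close: fully open they stand 13 mm farther back than shut.
Start: joints at [-1.425, 0.313, 1.498, -0, 1.331, -0.223], TCP at [189.248, -489.71, 231.294] pointing down, gripper open.
Joint ranges: [-2.94, 2.94], [-0.97, 2.17], [0.19, 2.56], [-1.23, 4.37], [0.02, 3.11], [-2.88, 2.88]. Speed limits (rad/s): [2.39, 2.39, 3.01, 3.14, 3.14, 3.14].

INTERFACE

Orientations are given as a unit quaternion [w, x, y, z].
In Python, from rig import sense, capture, calibration, finish_job, grasp_offset gives the robot as it stands.
- The arm moves only by the shell command python3 -m jog 'ROWS' [FORCE]. ROWS is JSON, a list of rows, each an object with "linear": the shift along the tool's x, y, z scaled (see below), a list of three; "rotation": the turn, a rotation vector about the tool's x, y, z scaled (see below), a list of three; "grip": the finger opening in mm, from 0 to 85.4. A call has 1 to 20 rows; each row is the pose to reach, as a shift and turn from the pose measured when the call began, along the tool's axes at that moment; what a row does not reach only later rows make up. The controller multiplies each number of a shift by 0.3 m and each number of a turn by 0.5 rad. A row lasts 1/12 s, in which the tool goes at most 41.7 mm and 7.16 degrees, less where a joint would pass 70% of its speed; a pose out of reach is approached as far as the arm can. A call with a number of a shift or a turn outside -1 to 1 is refused whole. A call with a gripper value outside its range is refused whole. The fingers move at their own pace and stop on an object; FORCE is the grip in N (left out, the last holds). Time passes only in rows, so rows that repeat a pose let the fingers close. It gives the time, the measured TCP pose, the force and the opening at its end, in the units of the state.
- sense(): the state, without advancing time (a new reading comes with each control period).
- capture(name): name is "side" or "top" or "wrist"; returns (picture, depth): 480x640x3 uint8, red, green, blue; 480x640 float32, mm along the optical axis (not along the pixel's ray), 0 where there is no reading.
- calibration(name): a dict with "intrinsics" (3x3 intrinsics, pixels), "world_from_camera" (4x4, takes a point from camera to world coordinates). Camera axes: x right, y up, looking along -z (the intrinsics and any distortion apply to the point x, -y, -z); pixel columns grow to the right and rows downward; lengths in mm; the calibration is good to about 2 mm. A picture is of the moment at which its call begins: read the wrist's pose just before it. calibration takes no time and is no camera call; for the wrist camera it gives the pose at the moment of the call.
- finish_job(): hands the job in, once; it reports no verdict.
The state is a dict: "time_s": time; "joints": joint angles; "dq": joint speeds; "tau": joint torques, N m; "eef_pos": TCP position; "ee_rot": TCP orientation; "force": force on the tool from outside, world axes, zero at the start; "wrist_torque": the same for the moment, N m; "grip_width": opening from 0.0 (shut) to 1.0 (fully open).
Only numpy, scipy, OpenCV 4.12 (cv2) and the standard library are available. Lean on these libraries where they do the work, as an engineer would, in place of code of your own. Each camera call takes 0.05 s, during which the arm holds its last target.

TASK

I want to read the cover of the game case by the organiser's little lamp: take the case out of the wooden slot box and stand it on the tabletop leaning squarely back, at about 20 degrees from upright, against the front of the white organiser, on the free half of the front beside the lamp, and let go of it. Then pull the spring-loaded lamp slide on top of the organiser forward by its grip until its pointer is level with the black ridge (the mark), and finish still holding it there, because it springs back when released. Leave the controller, remote and mug where they are.

Things in the scene. Friction and masses are not known exactly. Their poses are not given: they have to be found in the camera images.
- game_case: Clear plastic game case with a paper insert, both faces alike: a slab 14 (own x) x 115 (own y) x 180 (own z, its height) mm, about 110 g, loose. Origin: centre of its 14 x 115 underside, z up along the 180. At the start it stands upright in the slot of the wooden box, its underside 8 mm above the tabletop, its top at 188 mm.
- wooden_box: Small open wooden box with one slot, fixed to the tabletop: outside 36 (x) x 141 (y) x 45 (z) mm, walls and floor 8 mm, so the slot is 20 x 125 mm and 37 mm deep, open upwards. Origin: centre of its underside.
- organiser: White plastic organiser of three low stacked tiers, fixed to the tabletop: 160 deep (x) x 260 wide (y) x 110 mm high. Origin: centre of its underside; its front (open tiers with low lips) is the upright plane x = -80 mm and faces its own -x. The lamp slide runs along its top at y = -75 mm; the case is to lean against the half with positive y. A small lamp toggle on the side at y = -130 mm sticks out 15 mm and is not used.
- rest (a point): Point on the organiser's front top edge, 110 mm above the tabletop, in the middle of the free front (organiser frame x -80, y +60 mm): where the case's face may come to rest. Axes as the organiser's.
- lamp_slide (a joint): Travel of the lamp slide in m: 0 home (sprung back), growing as it is pulled forward along the organiser's -x, stop at 0.11. The spring pulls back with 3 N at home plus 0.5 N per 10 mm. The slide is a flat plate 36 mm wide lying 1 to 7 mm above the organiser's top, with the grip fin near its back end and a lamp head 50 wide (y), 34 long, 26 mm high at its front end, centred 148 mm ahead of the fin.
- slide_grip (a point): Centre of the slide's upright grip fin, at 138 mm above the tabletop. The fin is 12 mm thick along the organiser's x (the pull direction), 30 mm wide along y, and stands from the plate's top at 117 mm to 151 mm above the tabletop. Moves with the slide. Axes as the organiser's.
- pointer (a point): Tip of the slide's small black pointer, beside the fin on its -y side and at the same x as the fin's centre, 34 mm from the fin's centre line. Moves with the slide.
- mark: The mark: a small black ridge 4 (x) x 16 (y) x 10 (z) mm on a grey clip on the organiser's top, beside the slide's path on its -y side, ahead of the pointer's home. Origin: middle of its underside, the ridge centred on it; axes as the organiser's. The slide is at the mark when the pointer has the same x as this origin in the organiser's frame (45 to 85 mm of pull, varying).
- controller: Green game controller, about 95 x 150 x 45 mm, loose; leave alone. Origin: under its middle.
- remote: Silver remote, 42 x 160 x 18 mm, loose; leave alone. Origin: centre of its underside.
- mug: White mug, radius 38, height 85 mm, handle on its +y side, loose; leave alone. Origin: centre of its underside.
Things that resemble listed ones, but are neither listed nor needed, are in the scene too. There is more than one size of the game_case; the one meant has the size given above.

How it is judged (in metres and radians):
On the way, in this order (a step that is already met when the one before it is completed fails the run):
1. the case leans by itself against the organiser's front, let go (angle between game_case's own z axis and vertical between 0.15 and 0.6 rad and height (world z) of game_case below 0.012 m and x of game_case in the frame of organiser between -0.2 and -0.09 m and y of game_case in the frame of organiser between 0.02 and 0.11 m and angle between the y axis of game_case and the y axis of organiser, either way round below 0.22 rad and contact force between game_case and organiser above 0.02 N and contact force between game_case and the fingers below 0.05 N and linear speed of game_case below 0.03 m/s), for 0.4 s.
2. the slide's pointer is held level with the mark (x of pointer in the frame of mark between -0.006 and 0.006 m and velocity of joint lamp_slide between -0.02 and 0.02 m/s and contact force between lamp_slide and the fingers above 1.5 N), for 0.4 s.
At the end, for the whole second after the job is handed in: Case on the tabletop, at rest, untouched by the fingers, leaning 9-34 degrees against the organiser's front and touching it, square within 12 degrees, its middle 20-110 mm to the organiser's +y side; fingers hold the lamp slide still (over 1.5 N), pointer within 6 mm of the mark (all of step 1 and all of step 2); the arm keeps its last pose, push and grip.
It fails at once if the controller is pushed away (distance of controller from where it was at the start of the episode above 0.025 m).
It fails at once if the remote is pushed away (distance of remote from where it was at the start of the episode above 0.025 m).
It fails at once if the mug is pushed away (distance of mug from where it was at the start of the episode above 0.025 m).
It also fails if it takes over 51 s, if anything falls off the work surface, if the arm or the gripper's body presses on something with over 40 N, if the wrist force passes 120 N, or if a joint passes its speed limit or range.

## Working session

There is one attempt and no reset: what is moved stays moved. The work goes in short steps, Python scripts to look and compute and a shell command to move; the robot and the scene stay as the last step left them, time stands still between calls to the robot, and variables do not carry over. Pictures are saved under pics/ and viewed, and the job is handed in when it is done.

```bash
ls; mkdir -p pics; python3 - <<'E'
from rig import *
import cv2,numpy as np
print(sense(), grasp_offset)
for n in ("side","top","wrist"):
    c=calibration(n); print(n,np.round(c["intrinsics"],1).tolist(),np.round(c["world_from_camera"],3).tolist(),c.keys())
    p,d=capture(n); cv2.imwrite(f"pics/{n}0.png",p[:,:,::-1]); np.save(f"pics/{n}0.npy",d)
E
```

```text
pics
{'time_s': 0.0, 'joints': array([-1.42535625e+00,  3.13450734e-01,  1.49844524e+00,  1.27961403e-05,
        1.33100879e+00, -2.23379678e-01]), 'dq': array([-0.00112494, -0.00041977, -0.00033992,  0.00137672,  0.00113436,
       -0.0006602 ]), 'tau': array([-1.64835051e-04, -4.12270403e+01, -2.59742993e+01, -2.65042736e-04,
        4.15553106e-03,  2.28963063e-05]), 'eef_pos': array([ 189.23304191, -489.42959031,  230.73163255]), 'ee_rot': array([ 0.58289303,  0.40018344,  0.58351658, -0.39949635]), 'force': array([-0.1915701 , -0.32755465, -0.24088549]), 'wrist_torque': array([ 0.00659083, -0.02106026,  0.00432568]), 'grip_width': 1.0009509838050752} 18.700000000000003
side [[616.2, 0.0, 320.6], [0.0, 616.2, 228.7], [0.0, 0.0, 1.0]] [[-0.887, 0.31, -0.341, 175.015], [-0.461, -0.579, 0.673, 769.394], [0.011, 0.754, 0.656, 924.237], [0.0, 0.0, 0.0, 1.0]] dict_keys(['intrinsics', 'world_from_camera'])
top [[492.6, 0.0, 326.8], [0.0, 492.6, 234.9], [0.0, 0.0, 1.0]] [[-0.008, 0.981, -0.196, 401.329], [-1.0, -0.008, 0.004, -65.018], [0.003, 0.196, 0.981, 1023.698], [0.0, 0.0, 0.0, 1.0]] dict_keys(['intrinsics', 'world_from_camera'])
wrist [[431.4, 0.0, 323.1], [0.0, 431.4, 242.7], [0.0, 0.0, 1.0]] [[0.359, 0.9, 0.247, 251.177], [-0.933, 0.347, 0.093, -465.658], [-0.002, -0.263, 0.965, 371.328], [0.0, 0.0, 0.0, 1.0]] dict_keys(['intrinsics', 'world_from_camera'])
```

View pics/side0.png

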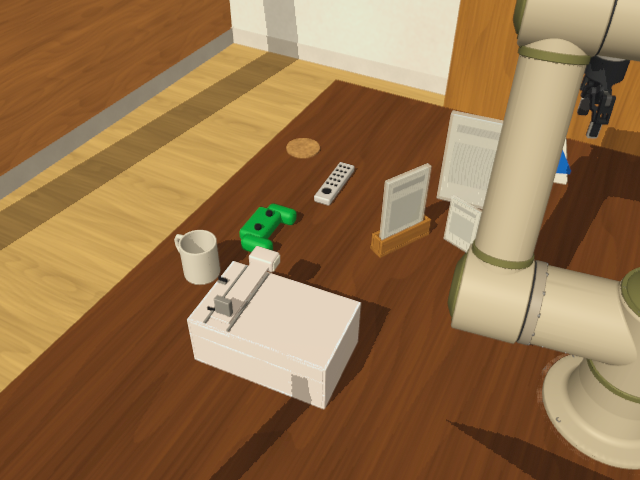

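View pics/top0.png

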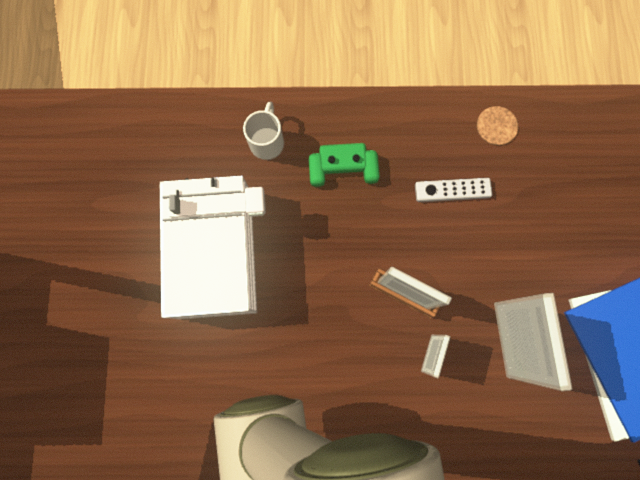

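View pics/wrist0.png

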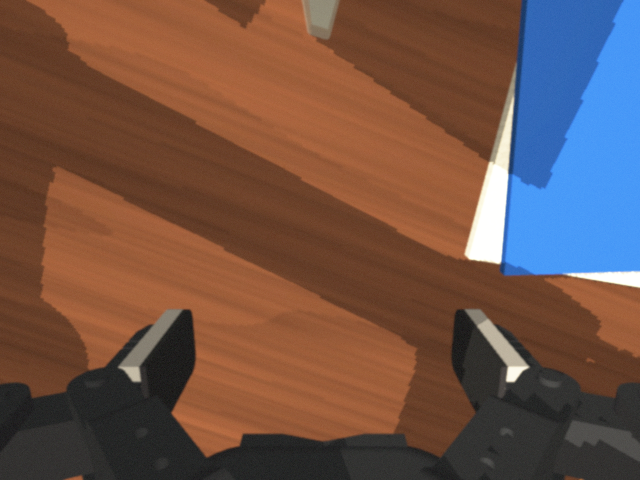

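```bash
cat > h.py <<'E'
import numpy as np,cv2
from rig import *
def cloud(n,d,c=None):
    c=c or calibration(n);K=c["intrinsics"];T=np.array(c["world_from_camera"])
    v,u=np.indices(d.shape)
    P=np.stack([(u-K[0][2])/K[0][0]*d,-(v-K[1][2])/K[1][1]*d,-d],-1)
    W=P@T[:3,:3].T+T[:3,3]; W[d<=0]=np.nan
    return W
def ray(n,u,v,z,c=None):
    c=c or calibration(n);K=c["intrinsics"];T=np.array(c["world_from_camera"])
    r=T[:3,:3]@np.array([(u-K[0][2])/K[0][0],-(v-K[1][2])/K[1][1],-1])
    o=T[:3,3]; return o+r*(z-o[2])/r[2]
def rect(P): 
    return cv2.minAreaRect(P.astype(np.float32))
E
python3 - <<'E'
from h import *
for n in ("top","side"):
    d=np.load(f"pics/{n}0.npy");im=cv2.imread(f"pics/{n}0.png");W=cloud(n,d)
    hsv=cv2.cvtColor(im,cv2.COLOR_BGR2HSV)
    X,Y,Z=W[...,0],W[...,1],W[...,2]
    def blobs(m,lab,minn=30):
        k,L,s,c=cv2.connectedComponentsWithStats(m.astype(np.uint8))
        for i in range(1,k):
            if s[i,4]>=minn:
                P=W[L==i]; r=cv2.minAreaRect(P[:,:2].astype(np.float32))
                print(n,lab,"px",np.round(c[i]),s[i,4],"xy",np.round(r[0],1),np.round(r[1],1),round(r[2],2),"z",np.round(np.percentile(P[:,2],[2,50,98]),1))
    inn=(X>200)&(X<800)&(Y>-400)&(Y<400)
    blobs(inn&(Z>104)&(Z<113),"orgtop")
    blobs(inn&(Z>130)&(Z<160),"fin/lamp",10)
    blobs(inn&(Z>178)&(Z<196),"casetop",10)
    blobs(inn&(Z>38)&(Z<50)&(hsv[...,1]>100)&(hsv[...,0]<22)&(hsv[...,2]>90),"box",10)
    blobs(inn&(Z>112)&(Z<128)&(hsv[...,2]<70),"black",3)
E
python3 - <<'E'
import cv2
im=cv2.imread('pics/top0.png')
a=cv2.resize(im[165:325,150:280],None,fx=4,fy=4,interpolation=cv2.INTER_CUBIC)[:600]
cv2.imwrite('pics/topz.png',a)
im=cv2.imread('pics/side0.png')
cv2.imwrite('pics/sidez.png',cv2.resize(im[230:350,180:330],None,fx=5,fy=5,interpolation=cv2.INTER_CUBIC))
E
```

```text
top orgtop px [202. 253.] 9817 xy [569.1 165.2] [261.5 161.2] 3.78 z [105.8 109.1 112.3]
top orgtop px [437. 356.] 50 xy [ 359.5 -266.4] [ 1.3 70.2] 70.81 z [104.4 107.6 112.9]
top fin/lamp px [173. 203.] 160 xy [639.5 214.3] [30.9 11.6] 4.59 z [130.4 148.9 152.1]
top fin/lamp px [412. 290.] 177 xy [ 475.4 -221. ] [114.5  10.3] 56.84 z [130.4 145.2 159.4]
top casetop px [419. 285.] 593 xy [ 480.8 -224.6] [114.3  14.5] 61.5 z [179.6 186.4 189.7]
top casetop px [258. 397.] 40 xy [301.4  43.7] [ 0.8 52.4] 8.47 z [179.5 186.9 195. ]
top casetop px [294. 399.] 10 xy [297.  -14.1] [14.5  2.1] 81.86 z [182.3 186.8 194.8]
top box px [400. 294.] 389 xy [ 478.5 -223.5] [140.3  35.1] 59.02 z [39.2 43.3 47.1]
top black px [213. 181.] 3 xy [689.  147.7] [4.  0.8] 1.82 z [117.5 117.6 120.9]
side orgtop px [403. 205.] 147 xy [ 476.1 -222.1] [115.5  14.1] 56.45 z [104.1 108.6 112.8]
side orgtop px [464. 208.] 100 xy [ 361.3 -268.4] [ 9.  76.2] 70.37 z [104.1 108.9 112.9]
side orgtop px [283. 318.] 9102 xy [570.5 148.4] [262.2 197.6] 3.87 z [105.8 109.4 112.4]
side fin/lamp px [405. 192.] 504 xy [ 479.4 -222.2] [116.5  18. ] 59.09 z [130.3 144.9 159.1]
side fin/lamp px [223. 303.] 225 xy [640.3 216.1] [32.6 14.4] 2.89 z [130.9 145.8 152.6]
side casetop px [407. 175.] 362 xy [ 480.  -223.7] [117.1  18.2] 62.01 z [178.3 185.9 189.4]
side casetop px [474. 325.] 354 xy [249.9 103. ] [28.4 96.5] 78.56 z [178.7 188.2 195.5]
side box px [400. 231.] 287 xy [ 480.  -224.3] [144.7  39.1] 61.66 z [38.2 43.  47.2]
side black px [222. 279.] 29 xy [688.7 149.1] [ 7.  19.1] 85.8 z [112.7 116.1 121.3]
side black px [211. 308.] 16 xy [665.7 217.5] [13.4  3.6] 1.96 z [114.  115.5 117.8]
```

View pics/topz.png

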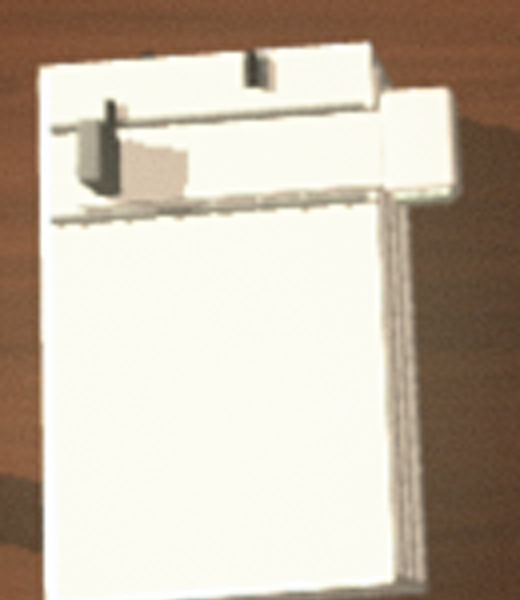

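View pics/sidez.png

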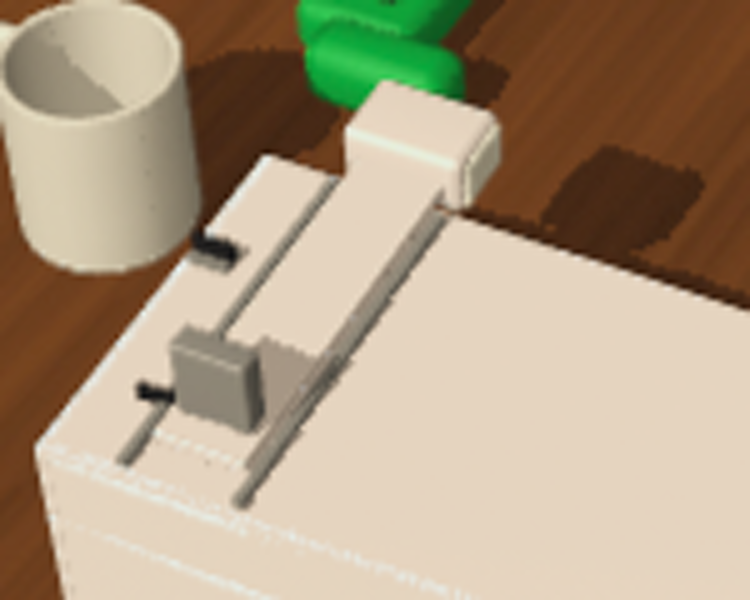

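```bash
cat >> h.py <<'E'
from scipy.spatial.transform import Rotation as R
def cur():
    s=sense();q=s["ee_rot"];return s,np.array(s["eef_pos"]),R.from_quat([q[1],q[2],q[3],q[0]])
def goal(xdir,zang):
    # xdir: tool x in world; zang deg: heading of jaw axis
    x=np.array(xdir,float);x/=np.linalg.norm(x)
    z=np.array([np.cos(np.radians(zang)),np.sin(np.radians(zang)),0]);z-=x*(z@x);z/=np.linalg.norm(z)
    return R.from_matrix(np.stack([x,np.cross(z,x),z],1))
def plan(p,G,frm=None):
    s,P,C=cur()
    if frm: P,C=frm
    l=C.inv().apply(np.array(p)-P)/300; r=(C.inv()*G).as_rotvec()/.5
    print("lin",np.round(l,3).tolist(),"rot",np.round(r,3).tolist(),"rows>=",np.ceil(max(np.linalg.norm(l)*300/41.7,np.degrees(np.linalg.norm(r)*.5)/7.16)))
def stat():
    s,P,C=cur();M=C.as_matrix()
    print("t",round(s["time_s"],2),"P",np.round(P,1),"x",np.round(M[:,0],3),"z",np.round(M[:,2],3),"zang",round(np.degrees(np.arctan2(M[1,2],M[0,2])),1),"F",np.round(s["force"],1),"q",np.round(s["joints"],2),"g",round(s["grip_width"]*85,1))
E
python3 - <<'E'
from h import *
stat()
for n in("top","side"):
    W=cloud(n,np.load(f"pics/{n}0.npy"))
    m=(W[...,1]<-180)&(W[...,1]>-600)&(W[...,0]>250)&(W[...,0]<600)&(W[...,2]>195)&(W[...,2]<300)
    P=W[m]; print(n,m.sum(), np.round(P.min(0)) if m.any() else 0,np.round(P.max(0)) if m.any() else 0)
for za in(150.5,-29.5): plan([480.3,-224.2,260],goal([0,0,-1],za))
E
```

```text
t 0.15 P [ 189.2 -489.5  230.9] x [-0.     0.001 -1.   ] z [ 0.36  -0.933 -0.001] zang -68.9 F [ 0.  -0.4  0.1] q [-1.43  0.31  1.5   0.    1.33 -0.22] g 84.9
top 2081 [ 312. -443.  195.] [ 463. -411.  239.]
side 1042 [ 349. -440.  195.] [ 462. -407.  240.]
lin [-0.096, 1.224, -0.475] rot [4.909, -0.001, 0.002] rows>= 20.0
lin [-0.096, 1.224, -0.475] rot [-1.374, -0.002, -0.001] rows>= 10.0
```

```bash
python3 -m jog '[{"linear":[-0.25,0,0],"rotation":[0,0,0],"grip":50},{"linear":[-0.25,0,0],"rotation":[0,0,0],"grip":50},{"linear":[-0.25,0.4,-0.15],"rotation":[-0.5,0,0],"grip":50},{"linear":[-0.25,1,-0.39],"rotation":[-1,0,0],"grip":50},{"linear":[-0.25,1,-0.39],"rotation":[-1,0,0],"grip":50},{"linear":[-0.25,1,-0.39],"rotation":[-1,0,0],"grip":50},{"linear":[-0.25,1,-0.39],"rotation":[-1,0,0],"grip":50},{"linear":[-0.25,1,-0.39],"rotation":[-1,0,0],"grip":50},{"linear":[-0.25,1,-0.39],"rotation":[-1,0,0],"grip":50},{"linear":[-0.25,1,-0.39],"rotation":[-1,0,0],"grip":50},{"linear":[-0.25,1,-0.39],"rotation":[-1,0,0],"grip":50},{"linear":[-0.25,1,-0.39],"rotation":[-1,0,0],"grip":50}]' 40; python3 - <<'E'
from h import *
stat()
plan([480.3,-224.2,250],goal([0,0,-1],-29.5))
E
```

```text
time_s: 1.15
eef_pos: [427.5, -271.3, 305.8]
ee_rot: [0.664, 0.243, 0.665, -0.242]
force: [-0.1, -0.9, -0.6]
grip_width: 0.582
t 1.15 P [ 427.5 -271.3  305.8] x [-0.001  0.001 -1.   ] z [ 0.765 -0.644 -0.001] zang -40.1 F [-0.1 -0.9 -0.6] q [-0.8   0.23  1.41  0.    1.5  -0.1 ] g 49.4
lin [0.186, 0.233, 0.034] rot [-0.369, -0.002, -0.001] rows>= 3.0
```

```bash
python3 -m jog '[{"linear":[0.18,0.233,0.034],"rotation":[-0.37,0,0],"grip":50},{"linear":[0.18,0.233,0.034],"rotation":[-0.37,0,0],"grip":50},{"linear":[0.18,0.233,0.034],"rotation":[-0.37,0,0],"grip":50},{"linear":[0.18,0.233,0.034],"rotation":[-0.37,0,0],"grip":50},{"linear":[0.18,0.233,0.034],"rotation":[-0.37,0,0],"grip":50}]' 40; python3 - <<'E'
from h import *
stat()
c=calibration("wrist");p,d=capture("wrist");cv2.imwrite("pics/w1.png",p[:,:,::-1])
W=cloud("wrist",d,c);m=(W[...,2]>180)&(W[...,2]<195)&(abs(W[...,0]-480)<90)&(abs(W[...,1]+224)<90)
P=W[m];print(m.sum(),rect(P[:,:2]),np.median(P[:,2]))
E
```

```text
time_s: 1.57
eef_pos: [479.8, -225.4, 252.1]
ee_rot: [0.683, 0.18, 0.684, -0.18]
force: [0.2, 0.2, 1.0]
grip_width: 0.583
t 1.57 P [ 479.8 -225.4  252.1] x [-0.001  0.001 -1.   ] z [ 0.87  -0.493 -0.001] zang -29.5 F [0.2 0.2 1. ] q [-0.66  0.31  1.45  0.    1.39 -0.14] g 49.6
5966 ((480.4084777832031, -226.481689453125), (115.00923156738281, 14.017997741699219), 61.39256286621094) 185.6510798397067
```

View pics/w1.png

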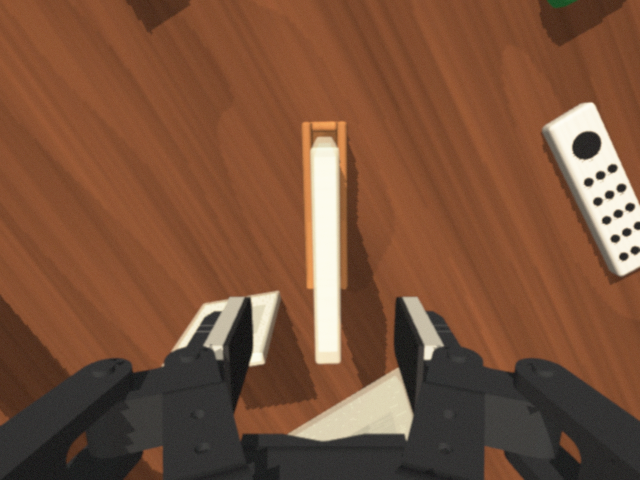

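```bash
python3 -m jog '[{"linear":[0.1,0,0],"rotation":[-0.03,0,0],"grip":50},{"linear":[0.2,0,0],"rotation":[-0.03,0,0],"grip":50},{"linear":[0.3,0,0],"rotation":[-0.03,0,0],"grip":50},{"linear":[0.343,0,0],"rotation":[-0.03,0,0],"grip":45},{"linear":[0.343,0,0],"rotation":[-0.03,0,0],"grip":30},{"linear":[0.343,0,0],"rotation":[-0.03,0,0],"grip":5},{"linear":[0.343,0,0],"rotation":[-0.03,0,0],"grip":5},{"linear":[0.343,0,0],"rotation":[-0.03,0,0],"grip":5},{"linear":[0.343,0,0],"rotation":[-0.03,0,0],"grip":5},{"linear":[0.343,0,0],"rotation":[-0.03,0,0],"grip":5},{"linear":[0.343,0,0],"rotation":[-0.03,0,0],"grip":5},{"linear":[0.343,0,0],"rotation":[-0.03,0,0],"grip":5}]' 40; python3 - <<'E'
from h import *
stat()
E
```

```text
time_s: 2.62
eef_pos: [480.3, -226.7, 151.7]
ee_rot: [0.686, 0.175, 0.684, -0.176]
force: [-2.1, -1.1, 6.9]
grip_width: 0.154
t 2.62 P [ 480.3 -226.7  151.7] x [ 0.003 -0.003 -1.   ] z [ 0.877 -0.481  0.004] zang -28.7 F [-2.1 -1.1  6.9] q [-0.66  0.4   1.59 -0.    1.14 -0.16] g 13.1
```

```bash
cat >> h.py <<'E'
A=np.radians(3.8);OX=np.array([-np.sin(A),np.cos(A),0]);OY=np.array([-np.cos(A),-np.sin(A),0]);OC=np.array([569.4,165.2,0]);UZ=np.array([0,0,1.])
def org(x,y,z): return OC+OX*x+OY*y+UZ*z
def inorg(p): p=np.array(p)-OC; return np.array([p@OX,p@OY,p[2]])
def tilt(deg): t=np.radians(deg); return -(np.sin(t)*OX+np.cos(t)*UZ)
E
python3 - <<'E'
from h import *
print(org(-110,62,240),org(-77.5,62,137))
plan(org(-110,62,240),goal([0,0,-1],-86.2))
E
```

```text
[514.82643801  51.33285666 240.        ] [512.67253625  83.76140438 137.        ]
lin [-0.297, 0.868, -0.343] rot [2.006, 0.008, -0.002] rows>= 9.0
```

```bash
python3 -m jog '[{"linear":[-0.1,0,0],"rotation":[0,0,0],"grip":5},{"linear":[-0.2,0,0],"rotation":[0,0,0],"grip":5},{"linear":[-0.3,0,0],"rotation":[0,0,0],"grip":5},{"linear":[-0.3,0,0],"rotation":[0,0,0],"grip":5}]' 40; python3 - <<'E'
from h import *
stat()
plan(org(-110,62,240),goal([0,0,-1],-86.2))
E
```

```text
time_s: 2.95
eef_pos: [481.7, -227.5, 248.1]
ee_rot: [0.69, 0.173, 0.68, -0.178]
force: [0.3, 0.9, -1.4]
grip_width: 0.159
t 2.95 P [ 481.7 -227.5  248.1] x [ 0.011 -0.009 -1.   ] z [ 0.877 -0.48   0.014] zang -28.7 F [ 0.3  0.9 -1.4] q [-0.66  0.31  1.46 -0.    1.36 -0.16] g 13.5
lin [0.02, 0.868, -0.35] rot [2.007, 0.029, -0.009] rows>= 9.0
```

```bash
python3 -m jog '[{"linear":[0,0.05,-0.02],"rotation":[0.05,0,0],"grip":5},{"linear":[0,0.12,-0.05],"rotation":[0.2,0,0],"grip":5},{"linear":[0,0.22,-0.09],"rotation":[0.4,0,0],"grip":5},{"linear":[0,0.32,-0.13],"rotation":[0.6,0,0],"grip":5},{"linear":[0,0.42,-0.17],"rotation":[0.8,0.01,0],"grip":5},{"linear":[0.01,0.52,-0.21],"rotation":[1,0.02,0],"grip":5},{"linear":[0.01,0.62,-0.25],"rotation":[1,0.02,0],"grip":5},{"linear":[0.01,0.72,-0.29],"rotation":[1,0.02,0],"grip":5},{"linear":[0.02,0.8,-0.32],"rotation":[1,0.02,0],"grip":5},{"linear":[0.02,0.868,-0.35],"rotation":[1,0.02,0],"grip":5},{"linear":[0.02,0.868,-0.35],"rotation":[1,0.02,0],"grip":5}]' 40; python3 - <<'E'
from h import *
stat()
plan(org(-110,62,230),goal(tilt(20),-86.2))
E
```

```text
time_s: 3.87
eef_pos: [515.2, 52.8, 240.1]
ee_rot: [0.624, 0.338, 0.618, -0.339]
force: [2.4, -5.6, -3.4]
grip_width: 0.162
t 3.87 P [515.2  52.8 240.1] x [ 0.006 -0.006 -1.   ] z [ 0.542 -0.84   0.008] zang -57.2 F [ 2.4 -5.6 -3.4] q [-0.12  0.29  1.51 -0.01  1.34  0.88] g 13.7
lin [0.034, -0.004, 0.003] rot [1.001, -0.668, -0.185] rows>= 5.0
```

```bash
python3 -m jog '[{"linear":[0.01,0,0],"rotation":[0.2,-0.13,-0.04],"grip":5},{"linear":[0.02,0,0],"rotation":[0.4,-0.27,-0.07],"grip":5},{"linear":[0.03,0,0],"rotation":[0.6,-0.4,-0.11],"grip":5},{"linear":[0.03,0,0],"rotation":[0.8,-0.53,-0.15],"grip":5},{"linear":[0.03,0,0],"rotation":[1,-0.67,-0.185],"grip":5},{"linear":[0.03,0,0],"rotation":[1,-0.67,-0.185],"grip":5},{"linear":[0.03,0,0],"rotation":[1,-0.67,-0.185],"grip":5}]' 40; python3 - <<'E'
from h import *
stat()
plan(org(-95,62,160),goal(tilt(20),-86.2))
for n in("side","top"):
    p,d=capture(n);cv2.imwrite(f"pics/{n}2.png",p[:,:,::-1]);np.save(f"pics/{n}2.npy",d)
E
```

```text
time_s: 4.45
eef_pos: [515.2, 52.8, 230.8]
ee_rot: [0.599, 0.391, 0.421, -0.558]
force: [-0.8, -0.1, -1.7]
grip_width: 0.155
t 4.45 P [515.2  52.8 230.8] x [ 0.022 -0.34  -0.94 ] z [ 0.067 -0.938  0.341] zang -85.9 F [-0.8 -0.1 -1.7] q [ 0.05  0.33  1.51 -0.36  1.31  1.64] g 13.2
lin [0.206, -0.001, -0.123] rot [0.01, -0.003, 0.001] rows>= 2.0
```

View pics/side2.png

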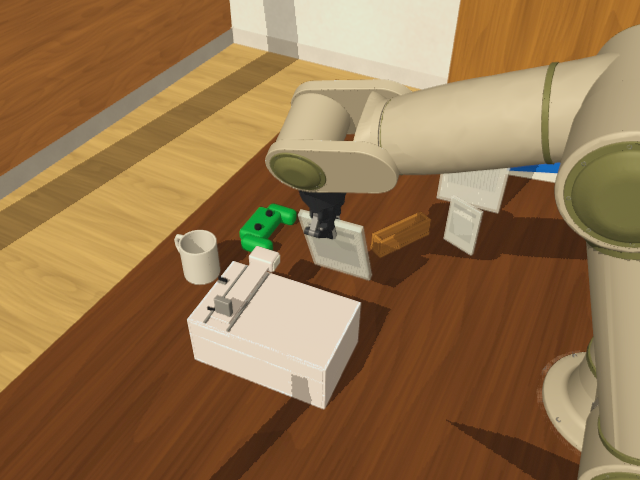

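View pics/top2.png

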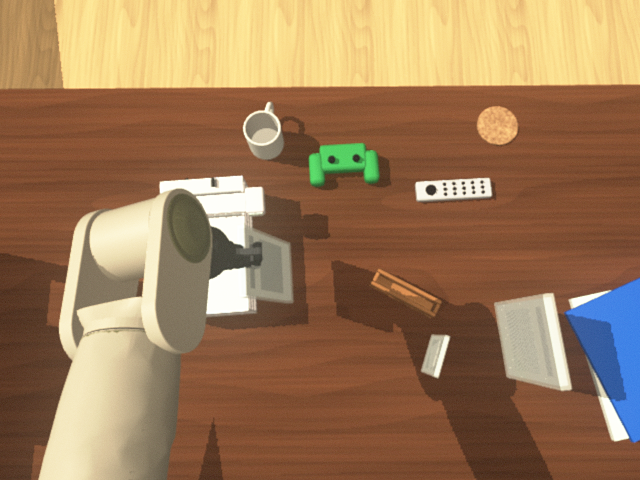

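```bash
cat >> h.py <<'E'
def casefit(n,d,c=None,box=None):
    W=cloud(n,d,c);Q=(W-OC)@np.stack([OX,OY,UZ],1)
    lo,hi=box
    m=np.all((Q>lo)&(Q<hi),-1)
    k,L,s,_=cv2.connectedComponentsWithStats(m.astype(np.uint8));i=1+np.argmax(s[1:,4]);P=Q[L==i]
    if len(P)>20000:P=P[::5]
    # robust plane
    for _ in range(6):
        c0=P.mean(0);u,sv,vt=np.linalg.svd(P-c0,full_matrices=False);nn=vt[2];r=(P-c0)@nn
        P=P[abs(r)<max(3,2*r.std())]
    if nn[0]>0:nn=-nn
    b=np.array([0,1,0])-nn*nn[1];b/=np.linalg.norm(b);a=np.cross(nn,b);a*=np.sign(a[2])
    q=np.stack([(P-c0)@b,(P-c0)@a],1);r=cv2.minAreaRect(q.astype(np.float32))
    ce=c0+b*r[0][0]+a*r[0][1]
    print(n,"N",len(P),"normal(org)",np.round(nn,3),"lean",round(np.degrees(np.arcsin(nn[2])),1),"yaw",round(np.degrees(np.arctan2(nn[1],-nn[0])),1),"rect",np.round(r[1],1),round(r[2],1),"centre",np.round(ce,1),"min",np.round(np.percentile(P,1,axis=0)),"max",np.round(np.percentile(P,99,axis=0)))
E
python3 - <<'E'
from h import *
for n in("side","top"):
    casefit(n,np.load(f"pics/{n}2.npy"),box=([-230,-20,70],[-85,140,260]))
E
```

```text
side N 2094 normal(org) [-0.939 -0.003  0.345] lean 20.2 yaw -0.2 rect [115.3 178.7] 0.9 centre [-120.8   63.5  175.4] min [-151.    8.   97.] max [-91. 120. 257.]
top N 2566 normal(org) [-0.939 -0.002  0.344] lean 20.1 yaw -0.1 rect [115.6 173.7] 1.3 centre [-133.6   62.8  179.3] min [-162.    7.  101.] max [-104.  120.  259.]
```

```bash
python3 - <<'E'
from h import *
s,P,C=cur(); print(inorg(P))
for dx,dz in((10,-50),(28,-82),(30,-90)): plan(P+OX*dx+UZ*dz,C)
E
```

```text
[-109.21513874   61.48066141  231.24479354]
lin [0.145, 0.0, -0.088] rot [0.0, 0.0, 0.0] rows>= 2.0
lin [0.225, 0.0, -0.181] rot [0.0, 0.0, 0.0] rows>= 3.0
lin [0.248, 0.0, -0.196] rot [0.0, 0.0, 0.0] rows>= 3.0
```

```bash
python3 -m jog '[{"linear":[0.07,0,-0.045],"rotation":[0,0,0],"grip":5},{"linear":[0.145,0,-0.09],"rotation":[0,0,0],"grip":5},{"linear":[0.19,0,-0.14],"rotation":[0,0,0],"grip":5},{"linear":[0.225,0,-0.181],"rotation":[0,0,0],"grip":5},{"linear":[0.225,0,-0.181],"rotation":[0,0,0],"grip":5},{"linear":[0.225,0,-0.181],"rotation":[0,0,0],"grip":5}]' 40; python3 - <<'E'
from h import *
stat()
s,P,C=cur(); print(inorg(P)); plan(P+OX*2-UZ*9,C)
p,d=capture("side");cv2.imwrite(f"pics/side3.png",p[:,:,::-1])
casefit("side",d,box=([-230,-20,10],[-50,140,180]))
p,d=capture("top");casefit("top",d,box=([-230,-20,10],[-50,140,190]))
E
```

```text
time_s: 5.05
eef_pos: [513.4, 79.5, 149.6]
ee_rot: [0.598, 0.391, 0.421, -0.559]
force: [0.4, -0.7, -1.1]
grip_width: 0.157
t 5.05 P [513.4  79.5 149.6] x [ 0.022 -0.339 -0.94 ] z [ 0.066 -0.938  0.34 ] zang -86.0 F [ 0.4 -0.7 -1.1] q [ 0.1   0.43  1.6  -0.38  1.15  1.76] g 13.3
[-81.78062387  61.56297151 149.55367954]
lin [0.026, 0.0, -0.016] rot [0.0, 0.0, 0.0] rows>= 1.0
side N 1802 normal(org) [-0.998 -0.052 -0.034] lean -1.9 yaw -3.0 rect [134.7 179.5] 57.1 centre [-70.   90.9 115.9] min [-89. -17.  26.] max [-51. 131. 178.]
top N 2457 normal(org) [-0.938 -0.001  0.345] lean 20.2 yaw -0.0 rect [114.8 184.4] 1.3 centre [-105.    62.7  102.3] min [-135.    6.   20.] max [-72. 119. 186.]
```

View pics/side3.png

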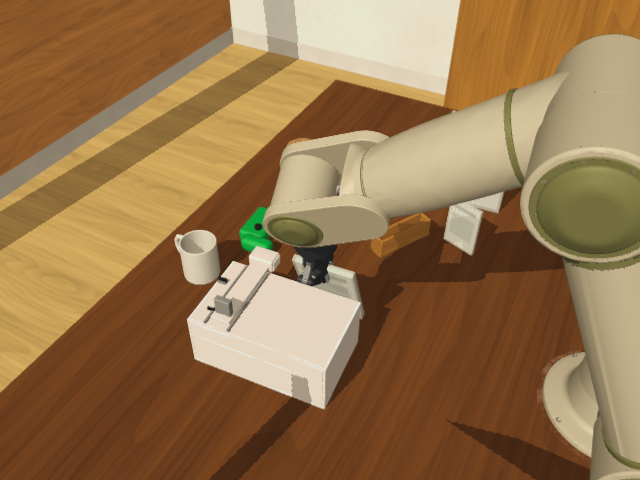

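```bash
python3 -m jog '[{"linear":[0.01,0,-0.008],"rotation":[0,0,0],"grip":5},{"linear":[0.02,0,-0.013],"rotation":[0,0,0],"grip":5},{"linear":[0.026,0,-0.016],"rotation":[0,0,0],"grip":5},{"linear":[0.026,0,-0.016],"rotation":[0,0,0],"grip":5}]' 40; python3 - <<'E'
from h import *
stat()
s,P,C=cur(); print(inorg(P)); plan(P-UZ*2,C)
p,d=capture("top");casefit("top",d,box=([-230,-20,10],[-50,140,190]))
E
```

```text
time_s: 5.48
eef_pos: [513.7, 81.2, 141.3]
ee_rot: [0.599, 0.392, 0.42, -0.558]
force: [-0.8, -1.1, -0.4]
grip_width: 0.16
t 5.48 P [513.7  81.2 141.3] x [ 0.024 -0.34  -0.94 ] z [ 0.065 -0.938  0.34 ] zang -86.1 F [-0.8 -1.1 -0.4] q [ 0.1   0.44  1.61 -0.38  1.13  1.77] g 13.6
[-80.15666527  61.16309628 141.28418908]
lin [0.006, -0.0, -0.002] rot [0.0, 0.0, 0.0] rows>= 1.0
top N 2414 normal(org) [-0.938  0.     0.345] lean 20.2 yaw 0.0 rect [114.8 180.4] 1.1 centre [-102.9   62.5   94.3] min [-133.    6.   13.] max [-71. 119. 177.]
```

```bash
python3 -m jog '[{"linear":[0.007,0,-0.003],"rotation":[0,0,0],"grip":5},{"linear":[0.012,0,-0.005],"rotation":[0,0,0],"grip":5},{"linear":[0.012,0,-0.005],"rotation":[0,0,0],"grip":5},{"linear":[0.012,0,-0.005],"rotation":[0,0,0],"grip":5}]' 40; python3 - <<'E'
from h import *
stat()
s,P,C=cur(); print(inorg(P)); plan(P-UZ*2,C)
p,d=capture("top");casefit("top",d,box=([-230,-20,10],[-50,140,190]))
E
```

```text
time_s: 5.87
eef_pos: [513.9, 81.4, 137.8]
ee_rot: [0.599, 0.392, 0.42, -0.558]
force: [-1.6, 0.3, 2.8]
grip_width: 0.159
t 5.87 P [513.9  81.4 137.8] x [ 0.025 -0.34  -0.94 ] z [ 0.065 -0.938  0.341] zang -86.1 F [-1.6  0.3  2.8] q [ 0.1   0.44  1.61 -0.39  1.13  1.78] g 13.5
[-79.91209002  60.95932132 137.84499221]
lin [0.006, -0.0, -0.002] rot [0.0, 0.0, 0.0] rows>= 1.0
top N 2372 normal(org) [-0.938 -0.     0.346] lean 20.3 yaw -0.0 rect [114.5 179.2] 1.1 centre [-101.8   62.3   93.1] min [-132.    6.   12.] max [-70. 119. 174.]
```

```bash
python3 -m jog '[{"linear":[0,0,0],"rotation":[0,0,0],"grip":18},{"linear":[0,0,0],"rotation":[0,0,0],"grip":22},{"linear":[0,0,0],"rotation":[0,0,0],"grip":26},{"linear":[0,0,0],"rotation":[0,0,0],"grip":30},{"linear":[0,0,0],"rotation":[0,0,0],"grip":34},{"linear":[0,0,0],"rotation":[0,0,0],"grip":36},{"linear":[0,0,0],"rotation":[0,0,0],"grip":36},{"linear":[0,0,0],"rotation":[0,0,0],"grip":36}]' 40; python3 - <<'E'
from h import *
stat()
p,d=capture("top");casefit("top",d,box=([-230,-20,10],[-50,140,190]))
cv2.imwrite(f"pics/top4.png",p[:,:,::-1])
p,d=capture("side");cv2.imwrite(f"pics/side4.png",p[:,:,::-1])
p,d=capture("wrist");cv2.imwrite(f"pics/w4.png",p[:,:,::-1])
E
```

```text
time_s: 6.58
eef_pos: [513.9, 81.4, 137.8]
ee_rot: [0.599, 0.392, 0.42, -0.558]
force: [-0.3, 0.5, -0.9]
grip_width: 0.423
t 6.58 P [513.9  81.4 137.8] x [ 0.025 -0.34  -0.94 ] z [ 0.065 -0.938  0.341] zang -86.1 F [-0.3  0.5 -0.9] q [ 0.1   0.44  1.61 -0.39  1.13  1.78] g 35.9
top N 2271 normal(org) [-0.935 -0.002  0.355] lean 20.8 yaw -0.1 rect [176.4 115. ] 89.6 centre [-101.1   64.3   92.3] min [-132.    8.   12.] max [-69. 121. 172.]
```

View pics/w4.png

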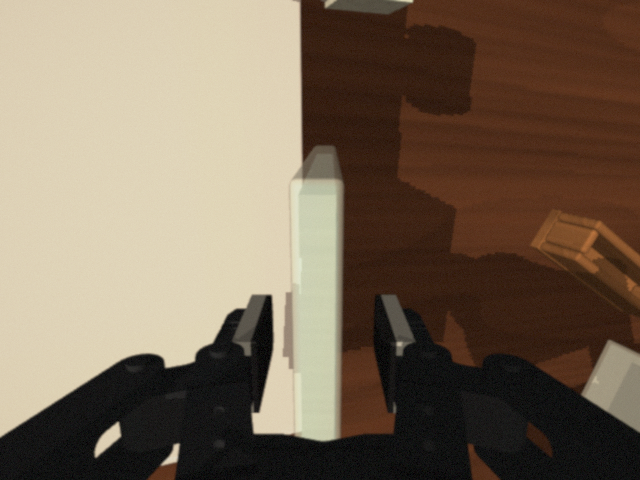

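View pics/side4.png

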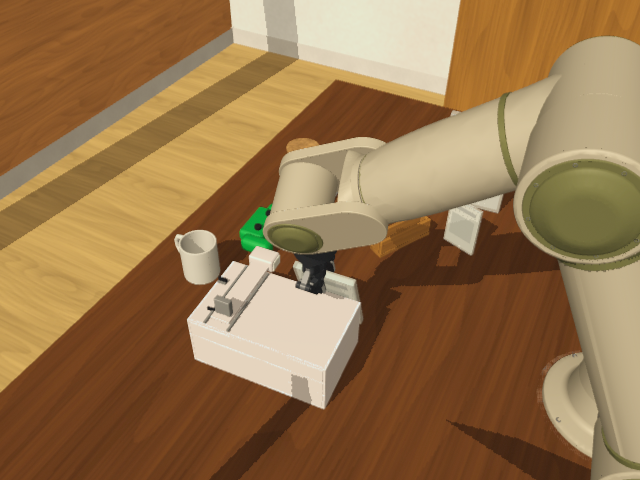

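```bash
python3 -m jog '[{"linear":[-0.05,0,0],"rotation":[0,0,0],"grip":40},{"linear":[-0.1,0,0],"rotation":[0,0,0],"grip":40},{"linear":[-0.2,0,0],"rotation":[0,0,0],"grip":40},{"linear":[-0.3,0,0],"rotation":[0,0,0],"grip":40},{"linear":[-0.4,0,0],"rotation":[0,0,0],"grip":40},{"linear":[-0.4,0,0],"rotation":[0,0,0],"grip":40}]' 40; python3 - <<'E'
from h import *
stat()
p,d=capture("top");casefit("top",d,box=([-230,-20,10],[-50,140,190]))
cv2.imwrite(f"pics/top5.png",p[:,:,::-1])
f=np.array([640.5,215.2,0]); print(inorg(f))
plan(f+UZ*230,goal([0,0,-1],-86.2))
E
```

```text
time_s: 7.23
eef_pos: [512.4, 123.8, 256.1]
ee_rot: [0.601, 0.395, 0.418, -0.556]
force: [0.8, -0.8, 0.9]
grip_width: 0.47
t 7.23 P [512.4 123.8 256.1] x [ 0.034 -0.338 -0.94 ] z [ 0.063 -0.938  0.34 ] zang -86.2 F [ 0.8 -0.8  0.9] q [ 0.18  0.35  1.42 -0.35  1.41  1.75] g 40.0
top N 2707 normal(org) [-0.935 -0.003  0.355] lean 20.8 yaw -0.2 rect [175.8 114.7] 89.9 centre [-101.1   64.4   92.1] min [-131.    9.   12.] max [-69. 121. 173.]
[ 45.1779991  -74.25737942   0.        ]
lin [-0.018, 0.449, -0.287] rot [0.006, 0.694, -0.014] rows>= 4.0
```

View pics/top5.png

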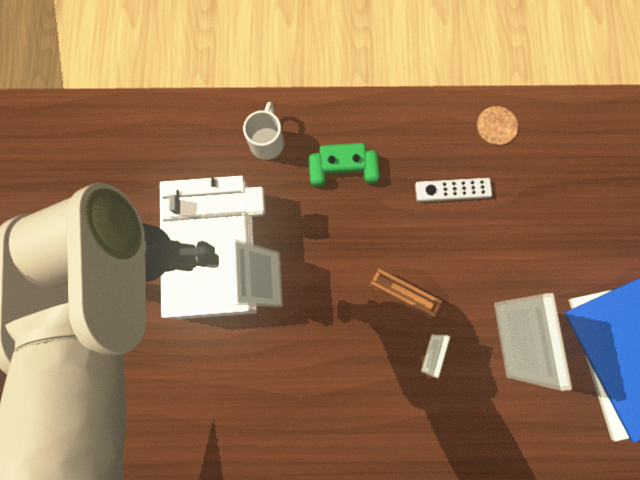

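```bash
python3 -m jog '[{"linear":[0,0.1,-0.07],"rotation":[0,0.15,0],"grip":40},{"linear":[0,0.2,-0.14],"rotation":[0,0.35,0],"grip":40},{"linear":[-0.01,0.32,-0.21],"rotation":[0,0.55,0],"grip":40},{"linear":[-0.018,0.449,-0.287],"rotation":[0.006,0.694,-0.014],"grip":40},{"linear":[-0.018,0.449,-0.287],"rotation":[0.006,0.694,-0.014],"grip":40},{"linear":[-0.018,0.449,-0.287],"rotation":[0.006,0.694,-0.014],"grip":40},{"linear":[-0.018,0.449,-0.287],"rotation":[0.006,0.694,-0.014],"grip":40}]' 40; python3 - <<'E'
from h import *
stat()
c=calibration("wrist");p,d=capture("wrist");cv2.imwrite("pics/w6.png",p[:,:,::-1])
np.save("pics/w6.npy",d);np.save("pics/w6c.npy",c["world_from_camera"])
W=cloud("wrist",d,c);Q=(W-OC)@np.stack([OX,OY,UZ],1)
im=p[:,:,::-1];V=im.max(-1)
def blobs(m,lab,minn=30):
    k,L,s,ce=cv2.connectedComponentsWithStats(m.astype(np.uint8))
    for i in range(1,k):
        if s[i,4]>=minn:
            P=Q[L==i]; print(lab,np.round(ce[i]),s[i,4],"med",np.round(np.median(P,0),1),"lo",np.round(np.percentile(P,2,axis=0),1),"hi",np.round(np.percentile(P,98,axis=0),1))
inn=(abs(Q[...,0])<90)&(abs(Q[...,1])<135)
blobs(inn&(Q[...,2]>144)&(Q[...,2]<156),"fintop")
blobs(inn&(Q[...,2]>108)&(Q[...,2]<130)&(V<70),"black")
E
```

```text
time_s: 7.87
eef_pos: [639.8, 214.7, 228.9]
ee_rot: [0.516, 0.482, 0.516, -0.484]
force: [-0.0, 0.4, 0.9]
grip_width: 0.472
t 7.87 P [639.8 214.7 228.9] x [-0.002 -0.001 -1.   ] z [ 0.066 -0.998  0.001] zang -86.2 F [-0.   0.4  0.9] q [ 0.15  0.66  0.97 -0.    1.51  1.66] g 40.1
fintop [325. 251.] 1195 med [ 43.9 -74.9 148.6] lo [ 38.  -88.7 146. ] hi [ 49.3 -59.9 150. ]
black [443. 164.] 274 med [ -24.2 -117.8  117.4] lo [ -27.1 -125.2  110.7] hi [ -22.8 -110.5  119. ]
black [325. 194.] 140 med [ 43.7 -99.5 114.8] lo [  42.  -107.7  113.6] hi [ 45.5 -93.  116. ]
black [326. 217.] 36 med [ 43.5 -88.8 126.7] lo [ 39.3 -89.1 124. ] hi [ 47.8 -88.6 129.9]
```

View pics/w6.png

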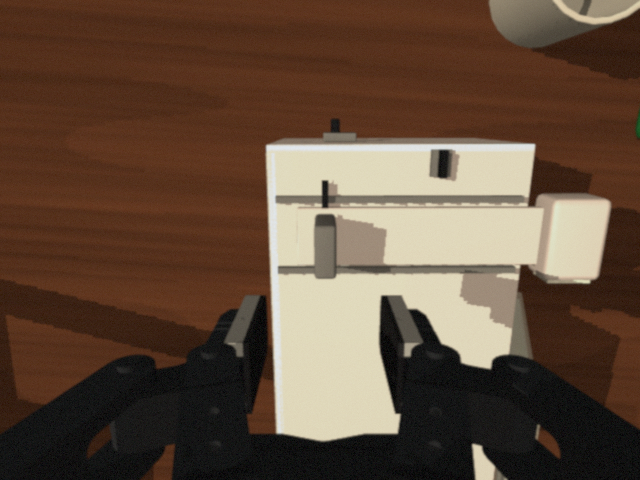

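```bash
python3 -m jog '[{"linear":[0.1,0,0],"rotation":[0,0,0],"grip":40},{"linear":[0.2,0,0],"rotation":[0,0,0],"grip":40},{"linear":[0.3,0,0],"rotation":[0,0,0],"grip":40},{"linear":[0.35,0,0],"rotation":[0,0,0],"grip":40},{"linear":[0.35,0,0],"rotation":[0,0,0],"grip":30},{"linear":[0.35,0,0],"rotation":[0,0,0],"grip":4},{"linear":[0.35,0,0],"rotation":[0,0,0],"grip":4},{"linear":[0.35,0,0],"rotation":[0,0,0],"grip":4},{"linear":[0.35,0,0],"rotation":[0,0,0],"grip":4},{"linear":[0.35,0,0],"rotation":[0,0,0],"grip":4},{"linear":[0.35,0,0],"rotation":[0,0,0],"grip":4}]' 60; python3 - <<'E'
from h import *
stat()
s,P,C=cur();print(inorg(P));plan(P-OX*68.8,C)
E
```

```text
time_s: 8.83
eef_pos: [639.6, 213.7, 127.2]
ee_rot: [0.517, 0.483, 0.515, -0.484]
force: [-2.4, -6.0, -0.6]
grip_width: 0.122
t 8.83 P [639.6 213.7 127.2] x [ 0.001 -0.002 -1.   ] z [ 0.066 -0.998  0.002] zang -86.2 F [-2.4 -6.  -0.6] q [ 0.15  0.73  1.12 -0.    1.29  1.66] g 10.4
[ 43.75854589 -73.30486448 127.23874014]
lin [0.001, 0.0, 0.229] rot [0.0, 0.0, 0.0] rows>= 2.0
```

```bash
python3 -m jog '[{"linear":[0,0,0.02],"rotation":[0,0,0],"grip":4},{"linear":[0,0,0.05],"rotation":[0,0,0],"grip":4},{"linear":[0,0,0.08],"rotation":[0,0,0],"grip":4},{"linear":[0,0,0.11],"rotation":[0,0,0],"grip":4},{"linear":[0,0,0.14],"rotation":[0,0,0],"grip":4},{"linear":[0,0,0.17],"rotation":[0,0,0],"grip":4},{"linear":[0,0,0.2],"rotation":[0,0,0],"grip":4},{"linear":[0,0,0.22],"rotation":[0,0,0],"grip":4},{"linear":[0,0,0.229],"rotation":[0,0,0],"grip":4},{"linear":[0,0,0.229],"rotation":[0,0,0],"grip":4},{"linear":[0,0,0.229],"rotation":[0,0,0],"grip":4},{"linear":[0,0,0.229],"rotation":[0,0,0],"grip":4}]' 60; python3 - <<'E'
from h import *
stat()
s,P,C=cur();print(inorg(P))
for n in("wrist","side","top"):
    c=calibration(n);p,d=capture(n);cv2.imwrite(f"pics/{n}7.png",p[:,:,::-1])
    W=cloud(n,d,c);Q=(W-OC)@np.stack([OX,OY,UZ],1);V=p.max(-1)
    m=(abs(Q[...,0])<85)&(Q[...,1]<-90)&(Q[...,1]>-128)&(Q[...,2]>111)&(Q[...,2]<130)&(V<75)
    k,L,s_,ce=cv2.connectedComponentsWithStats(m.astype(np.uint8))
    for i in range(1,k):
        if s_[i,4]>=6:
            P=Q[L==i]; print(n,np.round(ce[i]),s_[i,4],"med",np.round(np.median(P,0),1),"lo",np.round(np.percentile(P,2,axis=0),1),"hi",np.round(np.percentile(P,98,axis=0),1))
    if n=="top": casefit("top",d,box=([-230,-20,10],[-50,140,190]))
E
```

```text
time_s: 9.83
eef_pos: [644.2, 146.3, 127.4]
ee_rot: [0.517, 0.484, 0.516, -0.483]
force: [5.5, 5.7, -14.2]
grip_width: 0.124
t 9.83 P [644.2 146.3 127.4] x [ 0.002  0.    -1.   ] z [ 0.066 -0.998  0.   ] zang -86.2 F [  5.5   5.7 -14.2] q [ 0.05  0.7   1.18 -0.    1.27  1.55] g 10.5
[-23.83592228 -73.3840472  127.37797945]
wrist [328. 189.] 593 med [ -25.4 -118.5  117.8] lo [ -29.5 -125.8  111.1] hi [ -23.3 -110.5  119.1]
wrist [340. 173.] 6 med [ -29.8 -123.   111.5] lo [ -30.2 -123.4  111. ] hi [ -29.5 -122.3  112.1]
wrist [338. 191.] 37 med [ -29.1 -116.5  111.5] lo [ -30.3 -118.3  111. ] hi [ -27.7 -114.8  112.2]
wrist [324. 237.] 464 med [-23.7 -99.2 114.8] lo [ -27.  -107.9  111.3] hi [-21.8 -92.6 116.1]
wrist [408. 239.] 6 med [-55.7 -98.4 111.6] lo [-56.6 -98.5 111.5] hi [-54.8 -98.4 112. ]
side [225. 280.] 50 med [ -22.1 -112.8  116.8] lo [ -26.  -126.6  111.5] hi [-19.  -95.2 121.2]
top N 2716 normal(org) [-0.935 -0.001  0.355] lean 20.8 yaw -0.1 rect [176.6 114.8] 89.8 centre [-101.1   64.4   92.3] min [-131.    9.   12.] max [-69. 121. 173.]
```

View pics/wrist7.png

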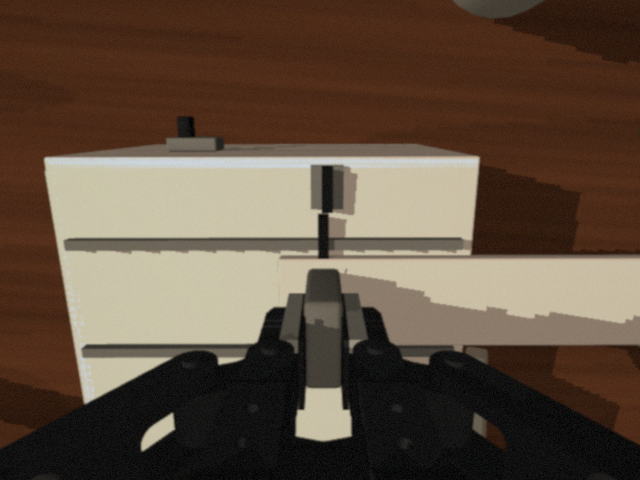

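View pics/side7.png

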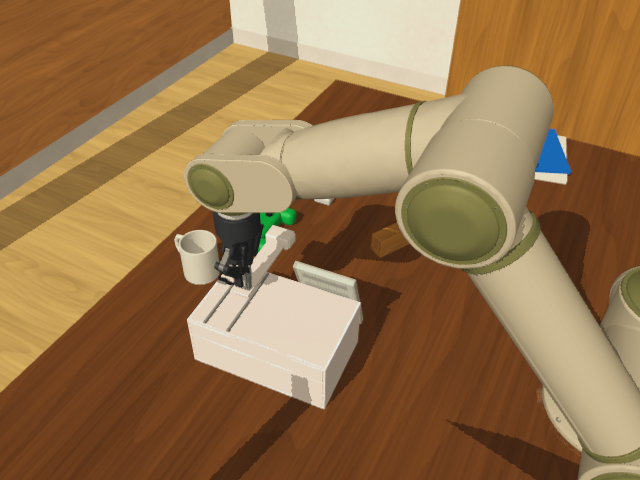

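View pics/top7.png

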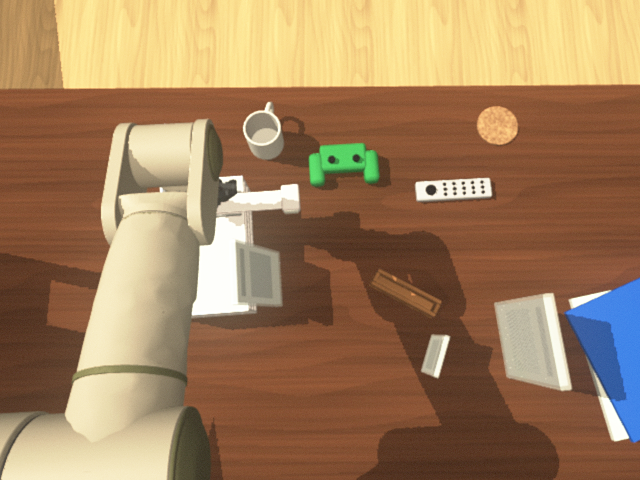

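```bash
python3 -m jog '[{"linear":[0,0,0.003],"rotation":[0,0,0],"grip":4},{"linear":[0,0,0.006],"rotation":[0,0,0],"grip":4},{"linear":[0,0,0.006],"rotation":[0,0,0],"grip":4},{"linear":[0,0,0.006],"rotation":[0,0,0],"grip":4},{"linear":[0,0,0.006],"rotation":[0,0,0],"grip":4},{"linear":[0,0,0.006],"rotation":[0,0,0],"grip":4},{"linear":[0,0,0.006],"rotation":[0,0,0],"grip":4},{"linear":[0,0,0.006],"rotation":[0,0,0],"grip":4},{"linear":[0,0,0.006],"rotation":[0,0,0],"grip":4},{"linear":[0,0,0.006],"rotation":[0,0,0],"grip":4},{"linear":[0,0,0.006],"rotation":[0,0,0],"grip":4},{"linear":[0,0,0.006],"rotation":[0,0,0],"grip":4}]' 60; python3 - <<'E'
from h import *
stat()
s,P,C=cur();print(inorg(P), s["dq"].round(4))
for n in("wrist",):
    c=calibration(n);p,d=capture(n);cv2.imwrite(f"pics/{n}8.png",p[:,:,::-1])
    W=cloud(n,d,c);Q=(W-OC)@np.stack([OX,OY,UZ],1);V=p.max(-1)
    for lab,lo,hi,zl,zh in(("mark",-126,-110,117,123),("pointer",-107,-95,113,118)):
        m=(abs(Q[...,0]+25)<15)&(Q[...,1]<hi)&(Q[...,1]>lo)&(Q[...,2]>zl)&(Q[...,2]<zh)&(V<75)
        P=Q[m];print(lab,m.sum(),np.round(np.percentile(P[:,0],[5,50,95]),1))
p,d=capture("top");casefit("top",d,box=([-230,-20,10],[-50,140,190]))
E
```

```text
time_s: 10.98
eef_pos: [644.3, 145.8, 127.3]
ee_rot: [0.517, 0.484, 0.516, -0.482]
force: [4.5, 7.1, -12.7]
grip_width: 0.127
t 10.98 P [644.3 145.8 127.3] x [ 0.003  0.002 -1.   ] z [ 0.067 -0.998 -0.002] zang -86.2 F [  4.5   7.1 -12.7] q [0.04 0.7  1.18 0.   1.27 1.55] g 10.8
[-24.35243807 -73.40676363 127.33492331] [ 0.0001 -0.0006  0.001   0.0001 -0.0004 -0.0007]
mark 455 [-27.  -25.2 -23.5]
pointer 314 [-26.  -24.5 -22.7]
top N 2708 normal(org) [-0.935 -0.002  0.355] lean 20.8 yaw -0.1 rect [176.2 115. ] 89.8 centre [-101.1   64.2   92.2] min [-131.    9.   12.] max [-69. 121. 173.]
```

```bash
python3 -c "
from rig import finish_job
print(finish_job())"
```

```text
the job is handed in; nothing more can be done
None
```

The case is leaning by itself against the organiser's front, and I handed in with the gripper holding the lamp slide at the mark, at 11 s of the 51 s allowed. The hand-in reports no verdict.

- **Case:** I took it out of the slot box, set it down tilted on the free half of the front and let go. The last top-view check showed it leaning 20.8°, square to the front within about 0.2°, with its middle 64 mm to the organiser's +y side. The fingers are well clear of it.
- **Contact:** I could not measure the contact force between case and organiser. That it touches is inferred from the case settling to a stable lean after release.
- **Lamp slide:** I gripped the fin and pulled it about 68 mm. The last wrist view put the pointer 0.7 mm from the ridge centre (tolerance 6 mm), and the arm was still. The tool force reading was about 7 N along the slide's travel, close to the roughly 6.5 N the spring should give.
- **Disagreement:** In the last side view, pointer and ridge merged into one dark blob, so that view could not confirm the alignment separately.
- **Other objects:** The controller, remote and mug look unmoved in the top pictures. I did not measure their positions.

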